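# Sweep the clay scraps off the fettling board

### The job

Sweep the four scraps of dry clay off the brown fettling board into the blue reclaim tray beside it: push them along the board and over its edge with your fingertips until all four lie in the tray. Do not pick up, pinch or press down on the scraps, the dry clay crumbles. Leave the two cups standing where they are on the board and leave everything else on the bench alone.

Things in the scene. Friction and masses are not known exactly. Their poses are not given: they have to be found in the camera images.
- board: the fettling board: a brown wooden board that does not move, 280 mm along its own x, 300 mm along its own y, its top 48 mm above the bench. Origin at its centre at bench level; z up. It is turned by up to about 9 degrees either way.
- tray: the blue reclaim tray: a shallow open tray that does not move, standing lengthwise against one of the board's two shorter edges (1 mm gap), on the board's own +y or its own -y side, changing from run to run, and parallel to the board. Outside 300 mm along its own x, 140 mm along its own y, walls 3 mm thick and 42 mm high (6 mm lower than the board's top), floor 3 mm thick. Origin at its centre at bench level; z up.
- cup_a: a cream, unfired clay tea cup without a handle, standing loose on the board near its middle line: 40 mm high, rim 56 mm and foot 45 mm across, 70 g. Origin at the centre of its foot. Leave it standing.
- cup_b: a second cup, the same as cup_a.
- mould_half: an open half of a white plaster mould, 130 x 100 mm (its own x, y), 56 mm high, that does not move; beside the board on the side opposite the tray, about 21 mm from the board's edge, parallel to it. Origin at the centre of its underside at bench level.
- knife: a fettling knife lying loose on the bench to the left of the board, 190 mm long, 15 mm high, wooden handle. Origin near its middle. Leave it alone.
- brush: a flat brush about 200 mm long, 45 mm wide and 20 mm high, lying loose on the bench to the right of the board. Origin at its middle. Leave it alone.
- rib: a smoothing rib, a flat wooden kidney 90 x 40 x 8 mm lying loose on the bench left of the knife. Origin at the centre of its underside. Leave it alone.
- scrap_a: a loose off-white scrap of dry clay lying on the board: a flat angular shard, about 30 x 26 mm and 11 mm thick, 10 to 25 g. Origin about the middle of its underside.
- scrap_b: a loose off-white scrap of dry clay lying on the board: a flat angular shard, about 30 x 26 mm and 12 mm thick, 10 to 25 g. Origin about the middle of its underside.
- scrap_c: a loose off-white scrap of dry clay lying on the board: a short curved piece of the ring cut off a casting's mouth, about 16 x 35 mm and 12 mm thick, 10 to 25 g. Origin about the middle of its underside.
- scrap_d: a loose off-white scrap of dry clay lying on the board: a short curved piece of the ring cut off a casting's mouth, about 16 x 35 mm and 11 mm thick, 10 to 25 g. Origin about the middle of its underside.
Not all that is in view belongs to the job. Leave any pink or purple look-alike of the cup_b alone.

How it is judged:
By the outcome, as a careful person would: the job done as asked, in the order asked, and still so for the second after the job is handed in, with the robot touching nothing.
It also fails if it takes over 72 s, if anything falls off the work surface, if the arm or the gripper's body presses on something with over 40 N, if the wrist force passes 120 N, or if a joint passes its speed limit or range.

### The arm

A 6-joint arm with a two-finger parallel gripper is mounted at the origin on the work surface. World frame = base frame: x ahead of the robot, y to its left, z up, the work surface at z = 0. Lengths are in mm, angles in rad, forces in N, time in s.
With the tool pointing down it reaches from about 400 to 825 mm from the base axis. Payload 7 kg.
Tool frame: the origin (TCP) lies at the very end of the fingers, on their centre line; the grasp point (between the pads) lies 19 mm behind it; z points along the fingers, y is the direction in which the jaws open and shut (so a half turn about z gives the same grasp; the last joint's range is limited). The gripper opens to 88 mm and grips with 3 to 60 N. Pads are 19 mm wide; open, the fingers measure 130 mm over their backs; the gripper's body (78 mm by 193 mm) begins 47 mm behind the grasp point.
Start: joints at [-0.992, 0.359, 0.012, 0, -1.224, -0.288], TCP at [193.509, -646.645, 187.861] pointing down, gripper open.
Joint ranges: [-3.07, 3.07], [-1.43, 2.12], [-1.02, 1.25], [-3.03, 1.67], [-3.05, -0], [-3.03, 3.03]. Speed limits (rad/s): [2.39, 2.39, 3.01, 3.14, 3.14, 3.14].

### API

Orientations are given as a unit quaternion [x, y, z, w].
In Python, from plant import bot gives the robot as it stands. Calls block until the motion is done:
- bot.move_ptp(position, orientation): joint-space move of the TCP to a pose.
- bot.line_to(position, velocity=150, ori=None): straight line of the TCP; ori=None keeps the orientation; velocity is the mean speed in mm/s.
- bot.move_joints(angles): joint-space move.
- bot.move_gripper(opening, force=None): finger opening in mm; force is the grip in N (None keeps the last); returns when the fingers have stopped.
- bot.pause(seconds).
- bot.solve_ik(position, orientation): joint angles nearest the present ones, or None.
- bot.read_state(): the state.
- bot.camera(name): name is "scene" or "top" or "wrist"; returns the picture (420x560x3 uint8, red, green, blue); there is no depth.
- bot.get_calibration(name): a dict with "fx", "fy", "cx", "cy" (pixels), "view" (4x4, takes a point from world to camera coordinates); the wrist camera has in their place "T_tool_cam" (4x4, takes a point from camera to tool coordinates, whose origin is the TCP and whose axes are the flange's). Camera axes: x right, y up, looking along -z (the intrinsics and any distortion apply to the point x, -y, -z); pixel columns grow to the right and rows downward; lengths in mm; the calibration is good to about 2 mm. The wrist camera is an equidistant fisheye: a pixel r from the principal point sees the ray r / f radians off the axis. A picture is of the moment at which its call begins: read the wrist's pose just before it. get_calibration takes no time and is no camera call.
A pose or a line that the arm cannot do raises bot.Unreachable and nothing moves.
- bot.close_job(): hands the job in, once; it reports no verdict.
The state is a dict: "t": time; "joint_pos": joint angles; "qvel": joint speeds; "tau": joint torques, N m; "tcp_pos": TCP position; "eef_rot": TCP orientation; "contact_force": force on the tool from outside, world axes, zero at the start; "moment": the same for the moment, N m; "width": finger opening in mm.
Only numpy, scipy, OpenCV 4.12 (cv2) and the standard library are available. Lean on these libraries where they do the work, as an engineer would, in place of code of your own. Each camera call takes 0.05 s, during which the arm holds its last target. There are 200 camera calls.

## Working session

There is one attempt and no reset: what is moved stays moved. The work goes in short steps, each a Python script; the robot and the scene stay as the last script left them, time stands still between calls to the robot, and variables do not carry over. Pictures are saved under pics/ and viewed, about 8 in all and at most 12, crops included, and the job is handed in when it is done.

```bash
mkdir -p pics; ls
python3 - <<'E'
from plant import bot
import cv2
for n in("top","scene"):
    cv2.imwrite(f"pics/{n}0.png",bot.camera(n)[:,:,::-1]); print(bot.get_calibration(n))
print(bot.read_state())
E
```

```text
pics
{'fx': 392.1682376748863, 'fy': 392.1682376748863, 'cx': 278.33794556617283, 'cy': 212.0547173684864, 'view': array([[ 1.14859251e-02, -9.99817046e-01,  1.52953892e-02,
         5.05458242e+00],
       [ 9.95851285e-01,  1.28185541e-02,  9.00883028e-02,
        -4.96598766e+02],
       [-9.02678855e-02,  1.41971855e-02,  9.95816323e-01,
        -1.22054936e+03],
       [ 0.00000000e+00,  0.00000000e+00,  0.00000000e+00,
         1.00000000e+00]])}
{'fx': 379.31917504142126, 'fy': 379.31917504142126, 'cx': 277.9122535630933, 'cy': 210.66511473055067, 'view': array([[-1.70135399e-01,  9.85389435e-01,  7.84906824e-03,
         7.18169883e+01],
       [-7.37292920e-01, -1.32576150e-01,  6.62436951e-01,
         3.40007708e+02],
       [ 6.53798972e-01,  1.06916912e-01,  7.49076550e-01,
        -1.35277445e+03],
       [ 0.00000000e+00,  0.00000000e+00,  0.00000000e+00,
         1.00000000e+00]])}
{'t': 0.1, 'joint_pos': array([-9.91887124e-01,  3.59317396e-01,  1.11625944e-02, -3.00214244e-04,
       -1.22406671e+00, -2.88081422e-01]), 'qvel': array([-9.25183777e-05, -5.39762920e-04,  3.37781698e-03,  1.27846219e-03,
        1.39071654e-04,  1.25274950e-03]), 'tau': array([-6.31853782e-04, -5.84162915e+01,  2.93750364e+01,  7.01543257e+00,
        1.01617942e-02, -6.77601702e-05]), 'tcp_pos': array([ 193.37597349, -646.21160217,  187.02179255]), 'eef_rot': array([-1.44851355e-01,  9.89453161e-01,  7.05963540e-04, -1.71237970e-04]), 'contact_force': array([-0.45573508, -0.18568879,  0.12276082]), 'moment': array([-0.01563325,  0.01276668, -0.00646633]), 'width': 87.67363498046778}
```

View pics/top0.png

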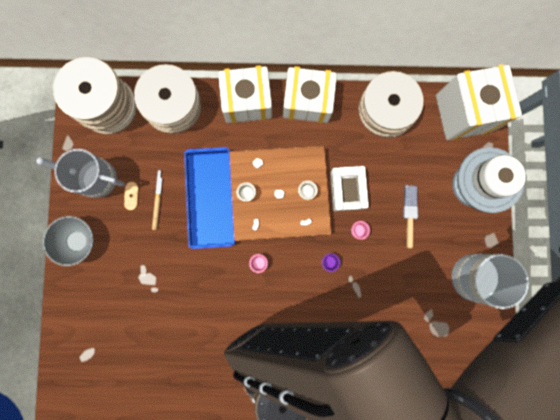

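View pics/scene0.png

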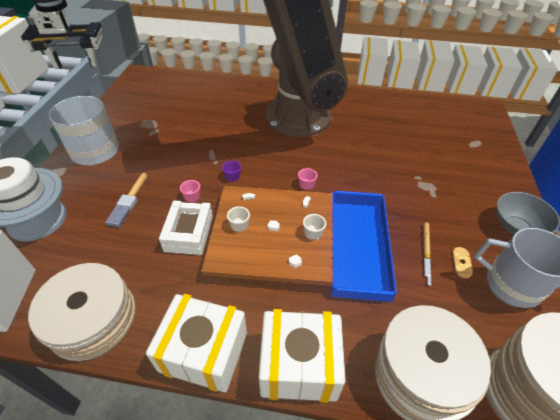

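Top view: the board spans about (232–330, 148–240), with the tray on its left (world +y). The off-white candidates on the board are:
- **Scraps:** (258,163), (279,194), (256,224) and (306,222).
- **Cups, to leave:** (247,191) and (307,190).
- **Look-alikes off the board:** pink (258,263) and (360,230), purple (331,262), and bits on the bench around (148,275). I leave all of these alone.

Next I measure them and check one close crop.

```bash
cat > h.py <<'E'
from plant import bot
import cv2,numpy as np
def pix2w(n,u,v,z):
    c=bot.get_calibration(n);V=np.array(c["view"]);R,t=V[:3,:3],V[:3,3]
    o=-R.T@t; d=R.T@np.array([(u-c["cx"])/c["fx"],-(v-c["cy"])/c["fy"],-1])
    return o+d*(z-o[2])/d[2]
def light(im):
    h=cv2.cvtColor(im,cv2.COLOR_RGB2HSV); return ((h[...,1]<90)&(h[...,2]>140)).astype(np.uint8)
def bigquad(m):
    cs=cv2.findContours(m,0,2)[0]; return cv2.minAreaRect(max(cs,key=cv2.contourArea))
def blobs(im,n,box):
    m=light(im); k=np.zeros_like(m); x0,y0,x1,y1=box; k[y0:y1,x0:x1]=m[y0:y1,x0:x1]
    N,_,s,c=cv2.connectedComponentsWithStats(k)
    return [(c[i].round(1),s[i,2:5]) for i in range(1,N) if s[i,4]>=8]
E
python3 - <<'E'
from h import *
im=cv2.imread("pics/top0.png")[:,:,::-1].copy(); h=cv2.cvtColor(im,cv2.COLOR_RGB2HSV)
blue=((h[...,0]>105)&(h[...,0]<125)&(h[...,1]>180)&(h[...,2]>100)).astype(np.uint8);blue[260:]=0;blue[:,:150]=0
brown=((h[...,0]<18)&(h[...,2]>125)&(h[...,1]>100)).astype(np.uint8); brown[:130]=0;brown[255:]=0;brown[:,:225]=0;brown[:,340:]=0
brown=cv2.morphologyEx(brown,cv2.MORPH_OPEN,np.ones((5,5)))
for nm,m,z in(("tray",blue,42),("board",brown,48)):
    r=bigquad(m); b=cv2.boxPoints(r); w=np.array([pix2w("top",*p,z) for p in b]); print(nm,b.round(0).tolist(),w.round(0)[:,:2].tolist(),"ctr",w.mean(0).round(1),"sides",np.linalg.norm(w[0]-w[1]).round(),np.linalg.norm(w[1]-w[2]).round(),"ang",[np.degrees(np.arctan2(*(w[i+1]-w[i])[1::-1])).round(1) for i in(0,1)])
for c,s in blobs(im,"top",(228,145,332,242)):
    print(c,s,pix2w("top",*c,59).round(0),pix2w("top",*c,88).round(0))
sc=cv2.imread("pics/scene0.png")[:,:,::-1].copy()
for c,s in blobs(sc,"scene",(212,190,332,278)): print("scene",c,s,pix2w("scene",*c,59).round(0))
cv2.imwrite("pics/crop.png",np.hstack([cv2.resize(x,(400,380),interpolation=cv2.INTER_CUBIC) for x in(im[140:250,180:340],sc[180:290,200:400])])[:,:,::-1])
E
```

```text
tray [[184.0, 150.0], [228.0, 147.0], [234.0, 244.0], [190.0, 247.0]] [[686.0, 312.0], [698.0, 174.0], [393.0, 147.0], [382.0, 282.0]] ctr [539.7 228.7  42. ] sides 139.0 306.0 ang [np.float64(-85.2), np.float64(-174.9)]
board [[225.0, 254.0], [227.0, 129.0], [337.0, 131.0], [335.0, 256.0]] [[363.0, 174.0], [755.0, 176.0], [754.0, -172.0], [361.0, -164.0]] ctr [558.    3.4  48. ] sides 392.0 348.0 ang [np.float64(0.3), np.float64(-90.1)]
[257.3 162.6] [12 11 87] [647.  79.  59.] [640.  78.  88.]
[230. 168.] [ 1 17 17] [628. 163.  59.] [623. 160.  88.]
[331. 177.] [ 1 17 17] [ 605. -151.   59.] [ 599. -146.   88.]
[231.  185.5] [ 1 16 16] [574. 159.  59.] [569. 156.  88.]
[307.5 189.7] [ 20  20 308] [564. -78.  59.] [559. -75.  88.]
[245.8 191.6] [ 20  20 308] [555. 113.  59.] [551. 111.  88.]
[278.8 193.5] [11 10 87] [551.  11.  59.] [547.  11.  88.]
[232.  202.5] [ 1 14 14] [521. 155.  59.] [518. 152.  88.]
[233.  219.5] [ 1 14 14] [468. 150.  59.] [466. 147.  88.]
[255.3 224.1] [ 7 13 68] [455.  82.  59.] [454.  81.  88.]
[305.4 221.9] [12  8 68] [464. -72.  59.] [462. -69.  88.]
[234. 235.] [1 9 9] [421. 146.  59.] [420. 143.  88.]
scene [248.  195.9] [13  7 73] [474. -72.  59.]
scene [306.1 201. ] [ 8 11 66] [465.  82.  59.]
scene [238.3 217.9] [ 23  26 458] [553. -79.  59.]
scene [314.  225.5] [ 24  26 459] [544. 111.  59.]
scene [273.1 225.4] [ 13  11 107] [562.  12.  59.]
scene [294.8 260.8] [ 14  13 134] [656.  79.  59.]
```

View pics/crop.png

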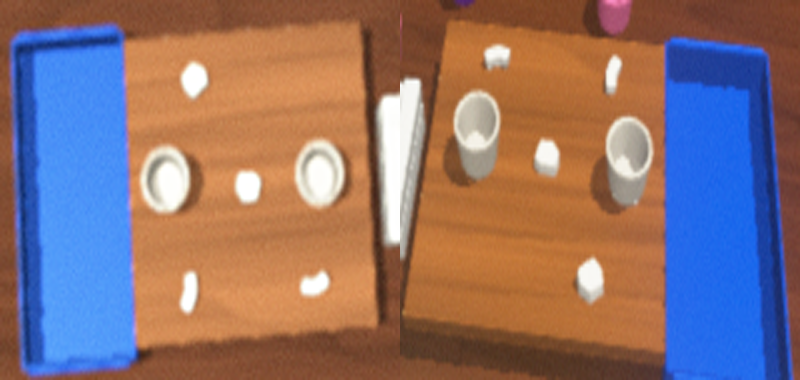

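Four scraps and two cups are clearly told apart, and the two views agree to within about 10 mm. The scene blobs include the scraps' side faces, so I trust the top view more. The tray measures 139 × 306 mm, against 140 × 300 given. The board rectangle came out wrong because its mask merged with the bench, so I derive the board from the tray: yaw +5°, centre about (559, 9). First push is the curved scrap nearest the tray on the robot's side.

```bash
cat >> h.py <<'E'
A=np.radians(5.05); C=np.array([559.,9.]); U=np.array([np.cos(A),np.sin(A)]); W=np.array([-U[1],U[0]])
def w(u,v,z): return np.r_[C+u*U+v*W,z]
def uv(p): d=np.asarray(p)[:2]-C; return np.array([d@U,d@W]).round(0)
def quat(deg): # tool y heading relative to board x
    f=(A+np.radians(deg+90))/2; return np.array([np.cos(f),np.sin(f),0,0])
def best(u,v,z,degs):
    j=np.array(bot.read_state()["joint_pos"]); o=[]
    for d in degs:
        s=bot.solve_ik(w(u,v,z),quat(d))
        if s is not None:o.append((abs(np.array(s)-j).max(),d))
    print("yaw options",o); return quat(min(o)[1])
def push(a,b,q,z=52,vel=70):
    bot.move_ptp(w(*a,125),q); bot.line_to(w(*a,z),120)
    s=bot.read_state(); print("down",s["tcp_pos"].round(1),s["contact_force"].round(1))
    bot.line_to(w(*b,z),vel)
    s=bot.read_state(); print("end",s["tcp_pos"].round(1),s["contact_force"].round(1))
    bot.line_to(w(*b,125),150); print("t",bot.read_state()["t"])
def look(name,cam):
    im=bot.camera(cam); cv2.imwrite(f"pics/{name}.png",im[:,:,::-1])
    bx=(180,145,332,250) if cam=="top" else (205,185,400,300)
    for c,s in blobs(im,cam,bx):
        if s[0]>3: print(cam,c,s,"uv59",uv(pix2w(cam,*c,57)),"uv10",uv(pix2w(cam,*c,10)))
E
python3 - <<'E'
from h import *
bot.move_gripper(0)
q=best(-95,35,125,(0,180))
push((-95,35),(-95,174),q)
look("p1s","scene"); look("p1t","top")
E
```

```text
yaw options [(np.float64(3.013574040403402), 0), (np.float64(1.4961705143178654), 180)]
down [461.8  35.5  52.4] [-0.4  0.   0. ]
end [449.1 173.7  52. ] [-0.6  0.2  0.3]
t 7.65
scene [248. 196.] [13  7 70] uv59 [-93. -74.] uv10 [-138.  -82.]
scene [305.8 201.1] [ 8 11 59] uv59 [-89.  80.] uv10 [-133.   82.]
scene [207.3 217.9] [  8  41 198] uv59 [  -8. -165.] uv10 [ -47. -180.]
scene [238.3 218. ] [ 23  26 451] uv59 [-15. -88.] uv10 [-54. -97.]
scene [313.9 225.7] [ 23  26 446] uv59 [ -7. 103.] uv10 [-46. 106.]
scene [273.1 225.2] [ 13  11 113] uv59 [1. 2.] uv10 [-38.  -2.]
scene [294.8 260.8] [ 14  13 134] uv59 [102.  61.] uv10 [70. 62.]
top [257.3 162.6] [12 11 89] uv59 [94. 62.] uv10 [104.  63.]
top [307.5 189.7] [ 20  20 304] uv59 [ -3. -87.] uv10 [  4. -92.]
top [246.  191.2] [ 19  19 284] uv59 [  7. 103.] uv10 [ 14. 106.]
top [278.8 193.5] [11 10 86] uv59 [-8.  3.] uv10 [-1.  1.]
top [224.7 202.3] [ 8 10 48] uv59 [-23. 171.] uv10 [-17. 176.]
top [255.4 224.4] [ 7 12 60] uv59 [-98.  81.] uv10 [-95.  83.]
top [305.5 222. ] [12  7 60] uv59 [-102.  -73.] uv10 [-99. -77.]
```

View pics/p1s.png

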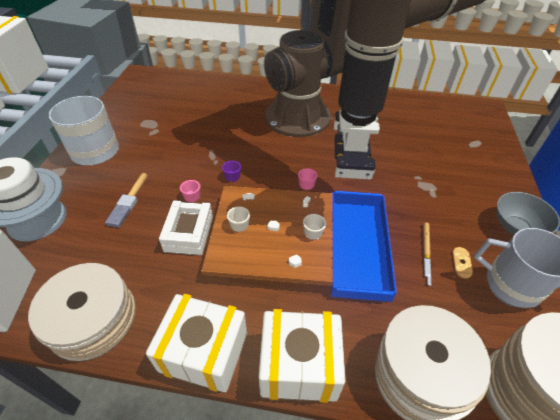

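The scrap at scene (306,201) has not moved, although the tip passed straight over its position at z = 52. Either the fingers aren't closed or the position is off, so I check the width and project the TCP into the views.

Run:
```python
from h import *
s=bot.read_state(); print(s["width"],s["tcp_pos"],s["eef_rot"].round(3))
def proj(n,p):
    c=bot.get_calibration(n);q=np.array(c["view"])@np.r_[p,1]; return c["cx"]-c["fx"]*q[0]/q[2], c["cy"]+c["fy"]*q[1]/q[2]
for n in("top","scene"): print(n,np.round(proj(n,s["tcp_pos"])))
a=cv2.imread("pics/p1t.png")[140:260,170:340];b=cv2.imread("pics/p1s.png")[100:240,250:430]
cv2.imwrite("pics/p1c.png",np.hstack([cv2.resize(x,(400,400),interpolation=cv2.INTER_CUBIC) for x in(a,b)]))
```

```text
0.4185816169238263 [448.30030184 173.39099052 123.78028992] [ 0.737 -0.675 -0.     0.001]
top [223. 225.]
scene [345. 183.]
```

View pics/p1c.png

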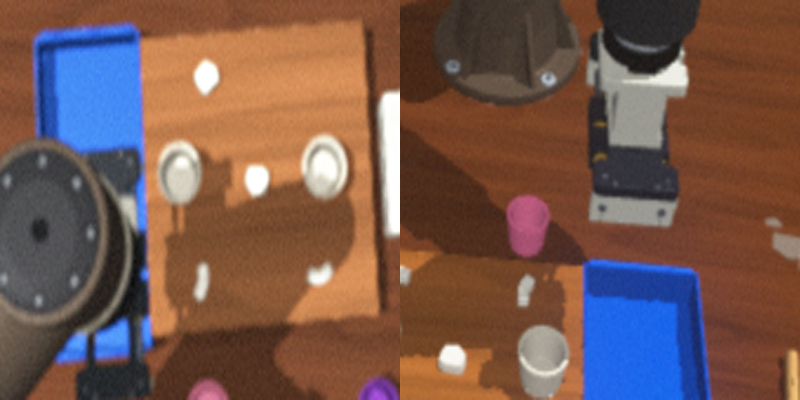

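The arm body is where the numbers say, but the fingertips are hidden behind it. I lower at the start of the middle scrap's push, with the body turned so the scene camera can see the fingers, and look there and with the wrist camera.

Run:
```python
from h import *
bot.line_to(w(-95,174,150),150)
bot.move_ptp(w(-95,100,150),bot.read_state()["eef_rot"])
q=best(-58,5,125,(90,270,-90)); bot.move_ptp(w(-58,5,125),q); bot.line_to(w(-58,5,53),120)
s=bot.read_state();print(s["tcp_pos"],s["contact_force"],s["t"],s["width"])
a=bot.camera("scene")[130:270,200:400];b=bot.camera("wrist")
cv2.imwrite("pics/p2.png",np.hstack([cv2.resize(a,(400,420),interpolation=cv2.INTER_CUBIC),cv2.resize(b,(400,420))])[:,:,::-1])
print(bot.get_calibration("wrist"))
```

```text
yaw options [(np.float64(1.3411698648030224), 90), (np.float64(1.8004227887867708), 270), (np.float64(1.8004227887867708), -90)]
[501.27821284   9.08462297  53.51512332] [-0.43576478  0.29666231  0.74720906] 10.4333 0.5113336473192821
{'fx': 325.19226210127806, 'fy': 325.19226210127806, 'cx': 274.8054676545076, 'cy': 210.97071940934237, 'T_tool_cam': array([[ 1.78277318e-03,  9.59816830e-01,  2.80621585e-01,
         7.58079696e+01],
       [ 9.99997323e-01, -2.12502237e-03,  9.15338786e-04,
         8.77386263e-01],
       [ 1.47488472e-03,  2.80619202e-01, -9.59818050e-01,
        -1.97546928e+02],
       [ 0.00000000e+00,  0.00000000e+00,  0.00000000e+00,
         1.00000000e+00]])}
```

View pics/p2.png

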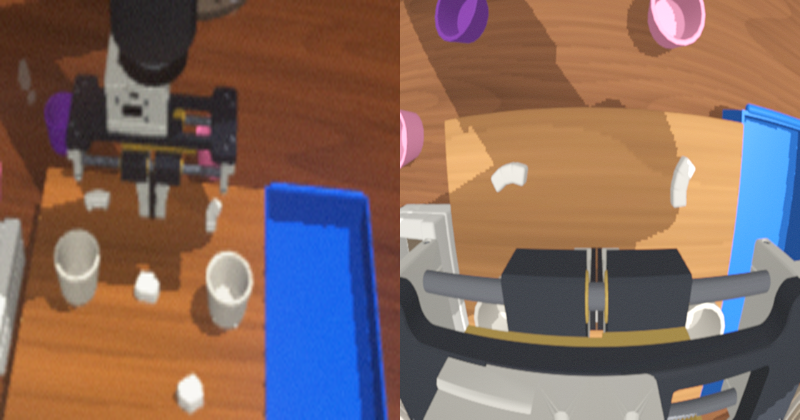

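The crop shows the closed fingertips ending at about scene pixel (277,203). The reported TCP projects to row 209, so the real tips sit roughly 15–20 mm higher than reported, which is why they passed over the scrap. I feel for the board here, on a clear spot, in guarded small steps.

Run:
```python
from h import *
f0=bot.read_state()["contact_force"][2]; z=53.
while z>22:
    z-=1.5; bot.line_to(w(-58,5,z),30); s=bot.read_state(); f=s["contact_force"][2]-f0
    if z<40 or abs(f)>1: print(z,s["tcp_pos"][2].round(1),f.round(2))
    if abs(f)>2.5: break
bot.line_to(w(-58,5,z+4),30); s=bot.read_state();print(s["tcp_pos"],s["t"])
a=bot.camera("scene"); cv2.imwrite("pics/p3.png",cv2.resize(a[150:250,200:350],(600,400),interpolation=cv2.INTER_CUBIC)[:,:,::-1])
```

```text
47.0 46.9 1.32
39.5 39.4 0.93
38.0 37.9 -0.48
36.5 36.4 -0.23
35.0 34.9 -0.33
33.5 33.4 0.86
32.0 31.9 -1.45
30.5 30.4 -0.75
29.0 28.9 -0.39
27.5 27.4 0.3
26.0 25.9 -0.42
24.5 24.4 -0.16
23.0 22.9 -0.27
21.5 21.4 0.45
[501.05165498   8.97679417  25.84242896] 16.0667
```

View pics/p3.png

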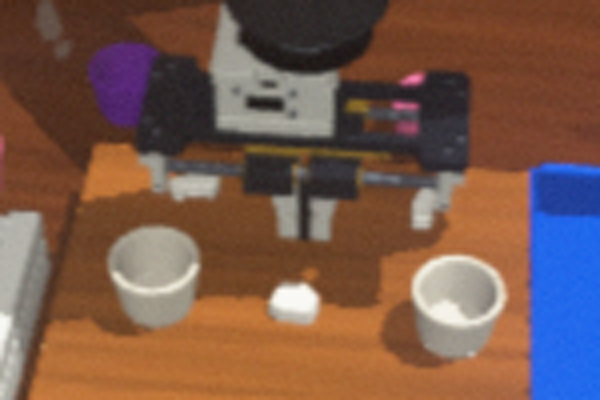

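The tips are now about 3–4 mm above the board while the TCP reads 25.8, so the fingers really end about 26 mm short of the stated TCP. The gripper body therefore sits only about 91 mm up when sweeping, against cup rims at 88. I keep the body's long side along each push so it never passes over a cup. I finish the guarded touch on open board, then push the first scrap.

Run:
```python
from h import *
q=bot.read_state()["eef_rot"]
bot.line_to(w(-97,24,26),100); bot.pause(.1)
f0=np.mean([(bot.pause(.02),bot.read_state()["contact_force"][2])[1] for _ in range(6)]); z=24.
while z>8:
    z-=1; bot.line_to(w(-97,24,z),25); s=bot.read_state(); f=s["contact_force"][2]-f0
    print(z,s["tcp_pos"][2].round(1),f.round(2))
    if abs(f)>4: break
print("touch",z); zp=z+4
bot.line_to(w(-97,24,zp),40); bot.line_to(w(-97,155,zp),70); s=bot.read_state();print("end",s["tcp_pos"].round(1),s["contact_force"].round(1))
bot.line_to(w(-97,155,100),150)
print(bot.read_state()["t"]); look("p4s","scene")
```

```text
23.0 22.6 0.2
22.0 21.9 -0.25
21.0 21.0 -0.42
20.0 20.0 1.06
19.0 18.9 0.15
18.0 17.9 -0.16
17.0 16.9 -0.19
16.0 15.9 -0.14
15.0 14.9 -0.23
14.0 13.9 -0.26
13.0 12.9 0.61
12.0 11.9 -0.36
11.0 10.9 0.37
10.0 9.9 1.17
9.0 9.6 8.35
touch 9.0
end [448.7 154.6  13. ] [-0.   0.2  0. ]
23.675
scene [248. 196.] [13  7 67] uv59 [-93. -74.] uv10 [-138.  -82.]
scene [207.4 217.7] [  7  41 197] uv59 [  -9. -165.] uv10 [ -48. -180.]
scene [238.3 218. ] [ 23  26 451] uv59 [-15. -88.] uv10 [-54. -97.]
scene [338.5 213.7] [ 6 11 55] uv59 [-52. 165.] uv10 [-94. 172.]
scene [314.  225.4] [ 24  27 462] uv59 [ -8. 103.] uv10 [-47. 106.]
scene [273.1 225.2] [ 13  11 112] uv59 [1. 2.] uv10 [-38.  -2.]
scene [294.8 260.8] [ 14  13 133] uv59 [102.  61.] uv10 [70. 62.]
```

It touched the board at TCP z ≈ 9.5, so the offset is about 38 mm. The push at z = 13 worked: the first scrap now shows at scene (338,214), which casts onto the tray floor at board (-94,172). The cups have not moved. Next come the other curved scrap and the far shard.

Run:
```python
from h import *
q=bot.read_state()["eef_rot"]
push((94,8),(94,155),q,z=13,vel=75)
look("p5s","scene")
push((-101,-129),(-101,155),q,z=13,vel=75)
look("p6s","scene"); look("p6t","top")
```

```text
down [652.6  25.5  13.9] [-0.9 -0.2  0.4]
end [639.  171.4  13. ] [ 0.2 -0.5  0.2]
t 28.775
scene [341.9 196.9] [ 41  23 593] uv59 [-113.  176.] uv10 [-158.  183.]
scene [248.  195.9] [13  7 70] uv59 [-94. -74.] uv10 [-138.  -82.]
scene [207.4 217.9] [  8  41 196] uv59 [  -8. -165.] uv10 [ -47. -180.]
scene [238.4 217.9] [ 23  26 454] uv59 [-15. -87.] uv10 [-55. -97.]
scene [312.7 226.9] [ 28  24 348] uv59 [ -3. 100.] uv10 [-41. 103.]
scene [272.9 225.4] [ 13  10 103] uv59 [1. 2.] uv10 [-37.  -2.]
scene [371.5 220. ] [8 1 8] uv59 [-38. 248.] uv10 [-79. 260.]
scene [394.8 224. ] [ 9  8 37] uv59 [-30. 305.] uv10 [-71. 321.]
scene [337.3 231.5] [ 7 10 46] uv59 [  6. 161.] uv10 [-32. 168.]
scene [348.1 231.4] [ 8 11 49] uv59 [  4. 187.] uv10 [-34. 196.]
scene [345.9 273.7] [ 12  13 125] uv59 [126. 178.] uv10 [ 96. 185.]
down [ 470.3 -128.3   13.5] [0.2 0.8 0.7]
end [444.7 154.4  13. ] [-0.4  0.5  0.1]
t 36.0417
scene [312.5 194.4] [12  7 65] uv59 [-115.   97.] uv10 [-160.  100.]
scene [207.3 217.9] [  8  41 198] uv59 [  -8. -165.] uv10 [ -47. -180.]
scene [238.3 218.1] [ 23  26 451] uv59 [-15. -88.] uv10 [-54. -97.]
scene [338.4 213.6] [ 6 11 56] uv59 [-52. 165.] uv10 [-94. 172.]
scene [314.  225.3] [ 24  27 462] uv59 [ -8. 103.] uv10 [-47. 106.]
scene [273.1 225.4] [ 13  11 107] uv59 [1. 2.] uv10 [-37.  -1.]
scene [345.9 273.7] [ 12  13 125] uv59 [126. 178.] uv10 [ 96. 185.]
top [219.5 168.9] [10 11 90] uv59 [ 83. 180.] uv10 [ 93. 186.]
top [307.5 189.6] [ 20  20 302] uv59 [ -2. -87.] uv10 [  4. -92.]
top [245.8 191.6] [ 20  20 308] uv59 [  6. 104.] uv10 [ 13. 107.]
top [278.7 193.5] [11 10 86] uv59 [-8.  3.] uv10 [-1.  2.]
top [237.5 221.2] [ 13  43 200] uv59 [-84. 136.] uv10 [-80. 139.]
```

View pics/p6s.png

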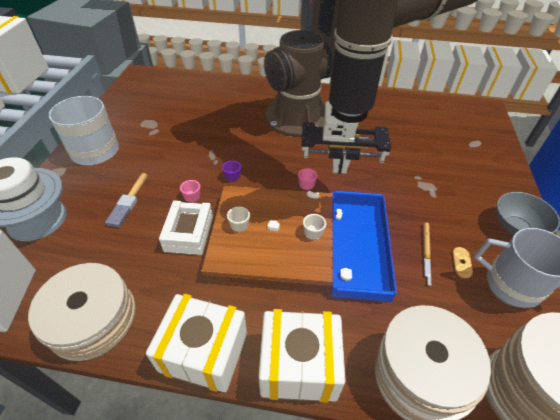

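The far shard and the first curved scrap are in the tray, at scene (346,274) and (338,214). The second curved scrap slipped sideways and lies at scene (312,194), about (-124, 97) in board coordinates, 16 mm from the near edge. I nudge it inward with the 42 mm finger side, re-measure, then push it over.

Run:
```python
from h import *
q=bot.read_state()["eef_rot"]
push((-150,97),(-104,97),q,z=13,vel=50)
im=bot.camera("scene"); cv2.imwrite("pics/p7s.png",im[:,:,::-1])
for c,s in blobs(im,"scene",(290,186,332,215)): print(c,s,uv(pix2w("scene",*c,57))-[9,0])
```

```text
down [401.5  92.8  13.3] [0.5 0.4 0.3]
end [446.6  96.3  12.9] [ 0.6 -0.3 -1.1]
t 39.5917
[313.  204.5] [13  6 71] [-87.  99.]
[313. 214.] [11  1 11] [-54. 100.]
```

Run:
```python
from h import *
q=bot.read_state()["eef_rot"]
push((-87,48),(-87,156),q,z=13,vel=65)
look("p8s","scene")
q2=best(-56,3,125,(0,180))
push((-56,3),(46,3),q2,z=13,vel=75)
look("p9s","scene")
```

```text
down [468.6  49.5  13.5] [-0.4  0.2 -0.2]
end [458.6 156.4  13. ] [-0.3  0.  -0.3]
t 43.7583
scene [207.4 217.8] [  8  41 197] uv59 [  -9. -165.] uv10 [ -48. -180.]
scene [238.3 218.1] [ 23  26 447] uv59 [-15. -88.] uv10 [-54. -97.]
scene [339.  217.7] [  9  19 105] uv59 [-39. 166.] uv10 [-80. 173.]
scene [314.  225.3] [ 24  27 464] uv59 [ -8. 103.] uv10 [-47. 106.]
scene [273.2 225.3] [ 13  11 110] uv59 [1. 2.] uv10 [-37.  -1.]
scene [345.9 273.8] [ 12  13 126] uv59 [126. 178.] uv10 [ 96. 185.]
yaw options [(np.float64(5.042416187265508), 0), (np.float64(1.9008235336757142), 180)]
down [503.5   7.3  13.6] [ 0.4 -1.1 -0.3]
end [604.2  16.   13.1] [-0.4  0.6 -0.4]
t 48.9667
scene [269.7 188.7] [ 26   9 215] uv59 [-126.  -19.] uv10 [-172.  -24.]
scene [207.1 217.9] [  6  37 174] uv59 [  -8. -166.] uv10 [ -47. -180.]
scene [249.8 218.6] [ 61  25 650] uv59 [-16. -58.] uv10 [-55. -66.]
scene [339.  217.7] [  9  19 105] uv59 [-39. 166.] uv10 [-80. 173.]
scene [314.  225.5] [ 24  26 459] uv59 [ -8. 103.] uv10 [-46. 106.]
scene [271.1 252.1] [ 13  11 121] uv59 [82.  5.] uv10 [49.  1.]
scene [345.9 273.8] [ 12  13 126] uv59 [126. 178.] uv10 [ 96. 185.]
```

View pics/p9s.png

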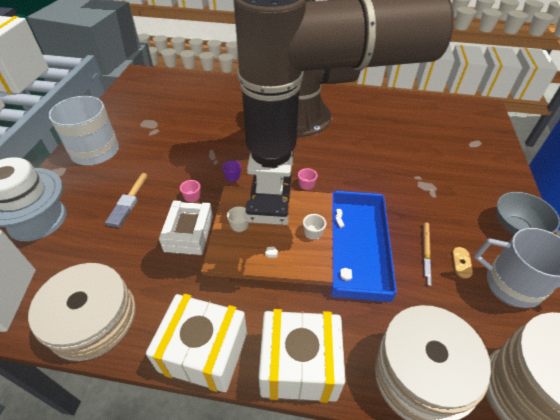

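The first two curved scraps lie together in the tray at scene (339,218), and the cups are unmoved. The middle shard is now at (271,252), about (74, 5) on the board. I nudge it 12 mm further so the body clears cup_a, then push it over.

Run:
```python
from h import *
q2=bot.read_state()["eef_rot"]
bot.line_to(w(36,4,13),170); bot.line_to(w(59,4,13),60); bot.line_to(w(50,4,100),170)
im=bot.camera("scene"); m=[uv(pix2w("scene",*c,57))-[8,0] for c,s in blobs(im,"scene",(245,240,300,275)) if s[2]>60]; print(m)
u,v=m[0]; assert 78<u<100 and -10<v<20
q=best(u,v-48,100,(90,-90))
push((u,v-48),(u,156),q,z=13,vel=85)
look("p10s","scene"); print(bot.read_state()["t"])
```

```text
[array([89.,  5.])]
yaw options [(np.float64(1.4803742989542346), 90), (np.float64(1.6612183546355588), -90)]
down [652.1 -25.9  13.9] [-0.6  0.4  0.2]
end [633.9 171.9  13. ] [-0.3  0.2 -0.8]
t 56.875
scene [342.7 195.4] [ 41  21 563] uv59 [-118.  178.] uv10 [-164.  186.]
scene [207.4 217.8] [  8  41 197] uv59 [  -9. -165.] uv10 [ -48. -180.]
scene [238.4 217.9] [ 23  26 455] uv59 [-15. -87.] uv10 [-55. -97.]
scene [312.9 225.8] [ 27  28 390] uv59 [ -6. 101.] uv10 [-45. 104.]
scene [395.1 221.9] [ 8  8 36] uv59 [-37. 306.] uv10 [-78. 322.]
scene [348.4 229. ] [ 8 14 53] uv59 [ -4. 188.] uv10 [-43. 197.]
scene [337.4 229.2] [ 6 10 56] uv59 [ -1. 161.] uv10 [-39. 168.]
scene [342.6 272.5] [ 18  16 206] uv59 [124. 170.] uv10 [ 93. 178.]
56.925
```

View pics/p10s.png

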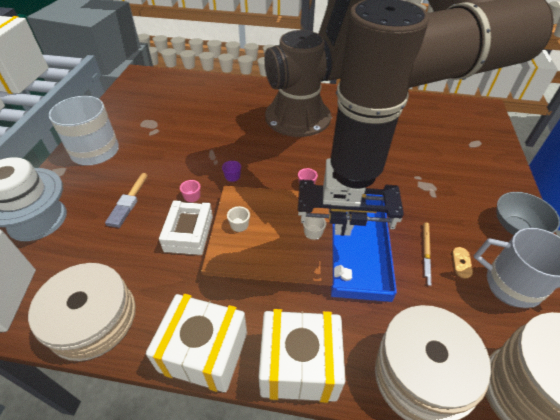

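Run:
```python
from h import *
bot.line_to(w(60,60,190),250)
q=bot.read_state()["eef_rot"]; bot.move_ptp(w(-120,-100,190),q)
look("p11s","scene"); look("p11t","top"); print(bot.read_state()["t"])
a=cv2.imread("pics/p11s.png")[180:310,300:410];b=cv2.imread("pics/p11t.png")[140:260,170:290]
cv2.imwrite("pics/p11c.png",np.hstack([cv2.resize(x,(400,480),interpolation=cv2.INTER_CUBIC) for x in(a,b)]))
```

```text
scene [207. 219.] [  6  40 171] uv59 [  -5. -165.] uv10 [ -43. -180.]
scene [238.3 217.8] [ 23  26 460] uv59 [-16. -88.] uv10 [-55. -97.]
scene [339.  217.7] [  9  19 105] uv59 [-39. 166.] uv10 [-80. 173.]
scene [314.  225.5] [ 24  26 458] uv59 [ -8. 103.] uv10 [-46. 106.]
scene [342.7 272.5] [ 18  16 206] uv59 [123. 171.] uv10 [ 93. 178.]
top [222.5 168.8] [ 16  15 146] uv59 [ 82. 171.] uv10 [ 92. 176.]
top [306.7 186.7] [ 20  14 191] uv59 [  7. -85.] uv10 [ 14. -90.]
top [245.8 191.6] [ 20  20 310] uv59 [  6. 104.] uv10 [ 13. 107.]
top [270.8 223.7] [ 17  54 382] uv59 [-99.  34.] uv10 [-96.  34.]
top [247.7 230.8] [ 8  5 14] uv59 [-116.  106.] uv10 [-113.  109.]
top [216.5 236.7] [ 48  14 217] uv59 [-126.  203.] uv10 [-125.  209.]
58.6
```

View pics/p11c.png

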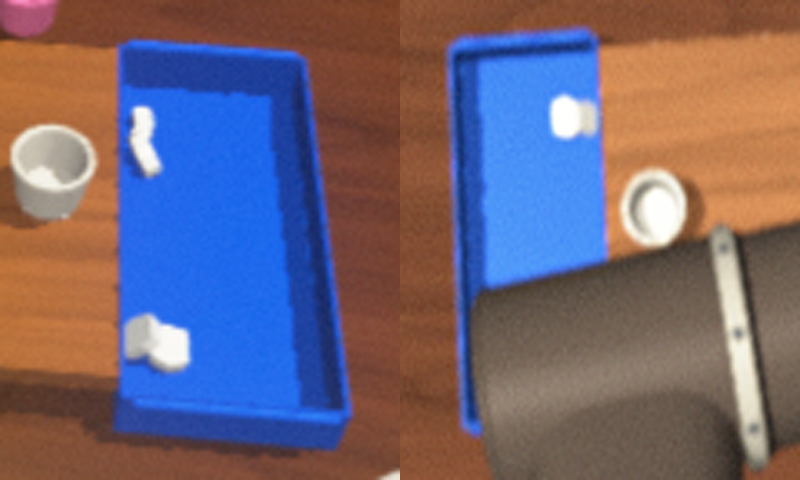

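All four scraps are inside the tray: two curved pieces at scene (339,218) and two shards at (343,272), one leaning inside the wall on the other. The board holds only the two cups, which haven't moved, and the gripper touches nothing. Handing in.

Run:
```python
from plant import bot
print(bot.close_job(), bot.read_state()["t"])
```

```text
the job is handed in; nothing more can be done
the job is handed in; nothing more can be done
```

All four scraps are in the blue tray, and I handed the job in at about 59 s of the 72 s allowed. I pushed them along the board with closed fingertips about 3.5 mm above it.

**Last checks**
- **Scraps:** the final scene view shows two curved pieces and two shards inside the tray walls. One shard leans against the wall and the other shard. In the final top view the arm hid the curved pieces, so only the scene view confirms those.
- **Cups:** both are where they started to within about a pixel in the scene view. The final top view of cup_b was partly covered by the arm.
- **Forces:** no contact force worth noting showed in the readings at the start and end of each push.
- **Not checked:** I did not separately measure the knife, brush, rib or look-alikes at the end, but the arm never went to the knife, brush or rib. It passed clear above the pink and purple look-alikes.

**What disagreed or went wrong**
- **Finger length:** the fingertips end about 38 mm short of the stated TCP; an estimate from the images had given about 26 mm. The first sweep passed over the scraps without touching them. I found the true height by a light touch on bare board, peaking at about 8 N.
- **Cup clearance:** the shorter fingers put the gripper body below cup-rim height, so I turned it along each push to keep it clear of the cups.
- **Slipped scrap:** one curved scrap slid toward the near edge, and I nudged it back in before pushing it off.
- **Measurement:** my outline of the board was unusable, so I derived its pose from the tray. Scene positions differed from the top view by about 9 mm, and I corrected for that.

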